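Turn the slotted spoon bowl-up in its slanted caddy

TASK

The slotted spoon was put into the slanted utensil caddy bowl-down. Pull it out, turn it end for end and slide it back into the caddy handle-first, all the way down, so that the bowl sticks out at the top, then let go of it. Do not drop the spoon, and leave the mug, the jars and the salt shaker standing where they are.

Things in the scene. Friction and masses are not known exactly. Their poses are not given: they have to be found in the camera images.
- spoon: Loose slotted spoon, red handle, metal neck and bowl, 310 mm long, 80 g. Origin: mid-length, underside; +x to the bowl, z out of the hollow side. Handle x -155 to -30 mm, 24 wide (y), z 1 to 21. Neck x -30 to 62, 10 wide, z 5 to 22: grip here, closing along y. Bowl x 62 to 155, 66 wide, z 0 to 17. Balance point 8 mm to the bowl side of the origin. Starts bowl-down in the caddy, hollow side up.
- spoon_neck (a point): Middle of the spoon's neck: 14 mm above the spoon's origin along its z; axes as the spoon's.
- spoon_bowl_end (a point): The bowl end of the spoon: x = +155, z = 10 mm in the spoon's frame; axes as the spoon's.
- spoon_handle_end (a point): The handle end of the spoon: x = -155, z = 10 mm in the spoon's frame; axes as the spoon's.
- caddy: Fixed utensil caddy: white ceramic sleeve, open at its upper end, slanting on a wooden foot (172 x 100 x 12 mm, x -74 to +98 mm). The mouth faces up and along the caddy's +x, to the robot's left, the slot axis 48 deg from vertical. Slot inside: 34 mm thick, 80 mm wide (along y), 115 mm long; walls and floor 5 mm. Origin on the worktop under the foot.
- caddy_mouth (a point): Centre of the slot's mouth, 110 mm above the worktop, 44 mm ahead of the caddy's origin. z points out of the slot along its axis, y across the 80 mm width (level), x across the 34 mm thickness, toward the lower wall. Wall cabinets hang 0.42 m above the worktop from about x = 0.64 m on: keep the wrist clear of them.
- caddy_floor (a point): Centre of the slot's floor, 115 mm down the axis from caddy_mouth; same axes.
- spice_jar: Glass spice jar with a yellow lid, dark on top, 44 mm across, 106 mm tall; bystander. Origin at the centre of its underside, z up.
- glass_jar: Clear glass jar with a black lid, 56 mm across, 70 mm tall; bystander. Origin at the centre of its underside, z up.
- mug: White mug, 78 mm across (110 mm with its handle), 97 mm tall; bystander. Origin on its underside, z up.
- salt: Glass salt shaker with a grey top, 44 mm across, 90 mm tall; bystander. Origin at the centre of its underside, z up.

How it is judged:
By the outcome, as a careful person would: the job done as asked, in the order asked, and still so for the second after the job is handed in, with the robot touching nothing.
It also fails if it takes over 54 s, if anything falls off the work surface, if the arm or the gripper's body presses on something with over 40 N, if the wrist force passes 120 N, or if a joint passes its speed limit or range.

ROBOT

A 7-joint arm with a two-finger parallel gripper is mounted at the origin on a cart in front of the work surface, level with it; the furniture and walls round the work are solid. World frame = base frame: x ahead of the robot, y to its left, z up, the work surface at z = 0. Lengths are in m, angles in rad, forces in N, time in s.
With the tool pointing down it reaches from about 0.425 to 0.925 m from the base axis. Payload 6.8 kg.
Tool frame: the origin (TCP) lies between the finger pads; the fingertips stand 22 mm ahead of it and the grasp point (between the pads) lies 3 mm ahead of it; z points along the fingers, y is the line along which they close (so a half turn about z gives the same grasp; the last joint's range is limited). The gripper opens to 85 mm and grips with 20 to 120 N. Pads are 22 mm wide; open, the fingers measure 114 mm over their backs; the gripper's body (76 mm by 85 mm) begins 54 mm behind the grasp point. The pads swing forward as they close: fully open they stand 13 mm farther back than shut.
Start: joints at [1.013, 0.477, 0.022, 1.555, -0.011, 1.109, -0.083], TCP at [0.293, -0.608, 0.253] pointing down, gripper open.
Joint ranges: [-2.96, 2.96], [-0.34, 2.1], [-1.41, 1.46], [0.24, 2.44], [-1.37, 4.51], [0.17, 1.92], [-2.96, 2.96]. Speed limits (rad/s): [2.39, 2.39, 3.14, 3.14, 3.14, 3.14, 3.14].

INTERFACE

Orientations are given as a unit quaternion [w, x, y, z].
In Python, from station import bot gives the robot as it stands.
- The arm moves only by the tool servo_tool, never from a script. Its argument "motion" is a list that holds one entry, the list of rows, each a list of 5 numbers: the opening, from 0 (shut) to 1 (fully open), then the shift along the world's x, y, z each as a share of 0.04 m, from -1 to 1, then the turn about the world's z as a share of 0.12 rad, from -1 to 1. A call has 1 to 20 rows; each row shifts and turns the commanded pose from where the row before left it; what a row does not reach is not made up. A row lasts 1/10 s, in which the tool goes at most 50 mm and 8.59 degrees, less where a joint would pass 70% of its speed; a pose out of reach is approached as far as the arm can. A call with a number of a shift or a turn outside -1 to 1 is refused whole. A call with a gripper value outside its range is refused whole. The fingers move at their own pace and stop on an object; "newtons" is the grip in N (left out, the last holds). Time passes only in rows, so rows that do not move let the fingers close. It gives the time, the measured TCP pose, the force, the opening and the grip force at its end, in the units of the state.
- bot.get_obs(): the state, without advancing time (a new reading comes with each control period).
- bot.read_camera(name): name is "scene" or "side" or "wrist"; returns (picture, depth): 384x512x3 uint8, red, green, blue; 384x512 float32, m along the optical axis (not along the pixel's ray), 0 where there is no reading.
- bot.get_calibration(name): a dict with "fovy" (degrees; the focal length in pixels is half the picture's height over the tangent of half this angle, whatever the lens; pixels are square), "cx", "cy" (the principal point, pixels), "k1" (the pictures are not rectified: a ray, as slopes to the right and down, at radius r is drawn at 1 + k1 r^2 times it, then the intrinsics apply), "view" (4x4, takes a point from world to camera coordinates). Camera axes: x right, y down, z forward; pixel columns grow to the right and rows downward; lengths in m; the calibration is good to about 2 mm. A picture is of the moment at which its call begins: read the wrist's pose just before it. get_calibration takes no time and is no camera call; for the wrist camera it gives the pose at the moment of the call.
- bot.hand_in(): hands the job in; it is judged then, once.
The state is a dict: "t": time; "q": joint angles; "joint_vel": joint speeds; "joint_torque": joint torques, N m; "eef_pos": TCP position; "tool_rot": TCP orientation; "contact_force": force on the tool from outside, world axes, zero at the start; "torque": the same for the moment, N m; "gripper_width": opening from 0.0 (shut) to 1.0 (fully open); "grasp_force": force on a finger pad.
Only numpy, scipy, OpenCV 4.12 (cv2) and the standard library are available. Lean on these libraries where they do the work, as an engineer would, in place of code of your own. Each camera call takes 0.05 s, during which the arm holds its last target. There are 200 camera calls.

## Working session

There is one attempt and no reset: what is moved stays moved. The work goes in short steps, Python scripts to look and compute and a tool call to move; the robot and the scene stay as the last step left them, time stands still between calls to the robot, and variables do not carry over. Pictures are saved under pics/ and viewed, at most 10 in all, crops included, and the job is handed in when it is done.

Besides the shell and the picture viewer there is one more tool, called in YAML: its name, and indented under it one key for each argument. servo_tool: Moves the arm, as the interface text tells. Shift numbers are shares of 0.04 m and turn numbers shares of 0.12 rad, none past 1 either way. Its arguments: {"type":"object","properties":{"motion":{"type":"array"},"newtons":{"type":"number"}},"required":["motion"]}

```bash
ls; mkdir -p pics
cat > h.py <<'E'
from station import bot
import numpy as np, cv2
def snap(name, tag):
    c=bot.get_calibration(name); im,d=bot.read_camera(name)
    np.savez(f'pics/{tag}.npz',im=im,d=d,view=c['view'],fovy=c['fovy'],cx=c['cx'],cy=c['cy'],k1=c['k1'])
    cv2.imwrite(f'pics/{tag}.png',im[:,:,::-1]); return im,d,c
def load(tag):
    z=np.load(f'pics/{tag}.npz'); return z['im'],z['d'],z
def K(c):
    f=192/np.tan(np.radians(float(c['fovy']))/2); return f
def rays(c,u,v):
    f=K(c); x=(np.asarray(u,float)-c['cx'])/f; y=(np.asarray(v,float)-c['cy'])/f
    xu,yu=x.copy(),y.copy()
    for _ in range(20):
        s=1+c['k1']*(xu**2+yu**2); xu,yu=x/s,y/s
    return xu,yu
def p3(c,d,u,v,dep=None):
    x,y=rays(c,u,v)
    z=d[np.asarray(v,int),np.asarray(u,int)] if dep is None else dep
    P=np.stack([x*z,y*z,z,np.ones_like(z)],-1)
    return (P@np.linalg.inv(np.array(c['view'])).T)[...,:3]
def proj(c,P):
    P=np.atleast_2d(P); q=np.c_[P,np.ones(len(P))]@np.array(c['view']).T
    x,y=q[:,0]/q[:,2],q[:,1]/q[:,2]; s=1+c['k1']*(x*x+y*y); f=K(c)
    return np.c_[f*x*s+c['cx'],f*y*s+c['cy']]
E
python3 - <<'E'
from h import *
o=bot.get_obs(); print(o)
a=snap('scene','s0')[0]; b=snap('side','d0')[0]
cv2.imwrite('pics/both.png',np.vstack([cv2.resize(a,(400,300)),cv2.resize(b,(400,300))])[:,:,::-1])
cc=np.hstack([a,b]); 
for n in('scene','side','wrist'):
    c=bot.get_calibration(n); print(n,c['fovy'],c['cx'],c['cy'],c['k1'],np.round(np.linalg.inv(np.array(c['view'])),3).tolist())
E
```

```text
pics
{'t': 0.0, 'q': array([ 1.01288262,  0.47778509,  0.0223524 ,  1.5564735 , -0.01148716,
        1.10930554, -0.08313451]), 'joint_vel': array([ 1.88468827e-04, -2.84217933e-04,  1.14402900e-03,  7.51734828e-05,
       -1.49565033e-03, -8.81069727e-04,  7.93537254e-04]), 'joint_torque': array([-1.47097489e-03, -5.96463418e+01,  1.60739534e+00, -2.81204081e+01,
        1.25387518e-02,  9.51814174e-03, -1.91190372e-05]), 'eef_pos': array([ 0.29322099, -0.60735866,  0.25232669]), 'tool_rot': array([-8.77975084e-04,  9.74816552e-01,  2.23006370e-01, -2.79999646e-04]), 'contact_force': array([-0.32140689, -1.30685754, -0.29599901]), 'torque': array([-0.05850049,  0.029097  ,  0.0456634 ]), 'grasp_force': 0.0, 'gripper_width': 1.0000843695414812}
scene 44.3741605445082 254.81361831699138 196.98066870196894 -0.11926936710216982 [[-0.776, -0.262, 0.574, -0.366], [-0.631, 0.333, -0.701, 0.917], [-0.007, -0.906, -0.423, 0.808], [0.0, 0.0, 0.0, 1.0]]
side 53.381480561007685 255.66990357475697 187.32188110466225 0.04093211542309729 [[0.984, -0.121, 0.134, 0.321], [-0.18, -0.644, 0.743, -1.163], [-0.004, -0.755, -0.656, 1.002], [0.0, 0.0, 0.0, 1.0]]
wrist 69.75557194080965 256.52907611493265 196.68781350065532 -0.040012971198966706 [[0.435, -0.852, -0.292, 0.369], [-0.9, -0.412, -0.141, -0.571], [-0.001, 0.324, -0.946, 0.373], [0.0, 0.0, 0.0, 1.0]]
```

View pics/s0.png

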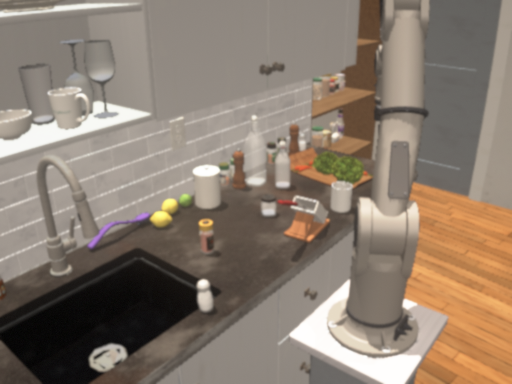

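View pics/d0.png

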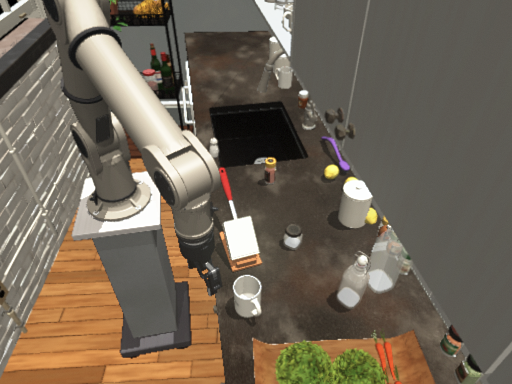

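```bash
cat > m.py <<'E'
from h import *
import sys
def red(im,d,c,zmin=0.03,box=None):
    hsv=cv2.cvtColor(im,cv2.COLOR_RGB2HSV)
    m=((hsv[...,0]<6)|(hsv[...,0]>172))&(hsv[...,1]>150)&(hsv[...,2]>60)&(d>0)
    v,u=np.nonzero(m); P=p3(c,d,u,v)
    k=(P[:,0]>.2)&(P[:,0]<.95)&(P[:,2]>-.02)&(P[:,2]<.6)
    return P[k],u[k],v[k]
def line(P):
    for _ in range(4):
        m=P.mean(0); w=np.linalg.svd(P-m,full_matrices=False)[2][0]
        r=np.linalg.norm((P-m)-np.outer((P-m)@w,w),axis=1); P=P[r<max(.02,2.5*np.median(r))]
    t=(P-m)@w; return m,w,t.min(),t.max(),m+w*t.min(),m+w*t.max()
if __name__=='__main__':
  for t in sys.argv[1:]:
    im,d,c=load(t); P,u,v=red(im,d,c); print(t,len(P),[np.round(x,3).tolist() for x in line(P)])
E
python3 m.py s0 d0
python3 - <<'E'
from h import *
for t,pts in (('d0',dict(mug=(247,286),glassj=(292,233),spice=(270,160),salt=(214,142),cadA=(222,222),cadB=(251,216),cadC=(260,256),cadD=(232,262),neck=(234,210))),('s0',dict(mug=(341,186),glassj=(268,200),spice=(206,222),salt=(204,284),cadTop=(310,203),mouth=(305,212)))):
    im,d,c=load(t)
    for k,(u,v) in pts.items(): print(t,k,np.round(p3(c,d,np.array([u]),np.array([v])),3))
im,d,c=load('d0'); a=cv2.resize(im[150:310,180:340],None,fx=3.7,fy=3.7,interpolation=3)
im,d,c=load('s0'); b=cv2.resize(im[170:250,250:360],None,fx=2,fy=2,interpolation=3)
o=np.zeros((592,800,3),np.uint8); o[:,:592]=a; o[:160,592:]=b[:,:208]
cv2.imwrite('pics/crop1.png',o[:,:,::-1])
E
```

```text
s0 33 [[0.382, -0.143, 0.185], [-0.027, 0.922, 0.386], -0.042, 0.024, [0.383, -0.182, 0.169], [0.382, -0.121, 0.194]]
d0 210 [[0.393, -0.18, 0.171], [0.109, -0.896, -0.43], -0.06, 0.061, [0.387, -0.126, 0.197], [0.4, -0.235, 0.145]]
d0 mug [[ 0.411 -0.508  0.045]]
d0 glassj [[ 0.586 -0.353  0.071]]
d0 spice [[0.588 0.003 0.106]]
d0 salt [[0.387 0.201 0.083]]
d0 cadA [[ 0.371 -0.191 -0.001]]
d0 cadB [[ 0.479 -0.183  0.001]]
d0 cadC [[ 0.476 -0.371  0.001]]
d0 cadD [[ 0.381 -0.389  0.014]]
d0 neck [[ 0.409 -0.267  0.125]]
s0 mug [[ 0.424 -0.574  0.078]]
s0 glassj [[ 0.577 -0.311  0.072]]
s0 spice [[0.584 0.    0.109]]
s0 salt [[0.378 0.22  0.086]]
s0 cadTop [[ 0.415 -0.339  0.097]]
s0 mouth [[ 0.407 -0.296  0.082]]
```

View pics/crop1.png

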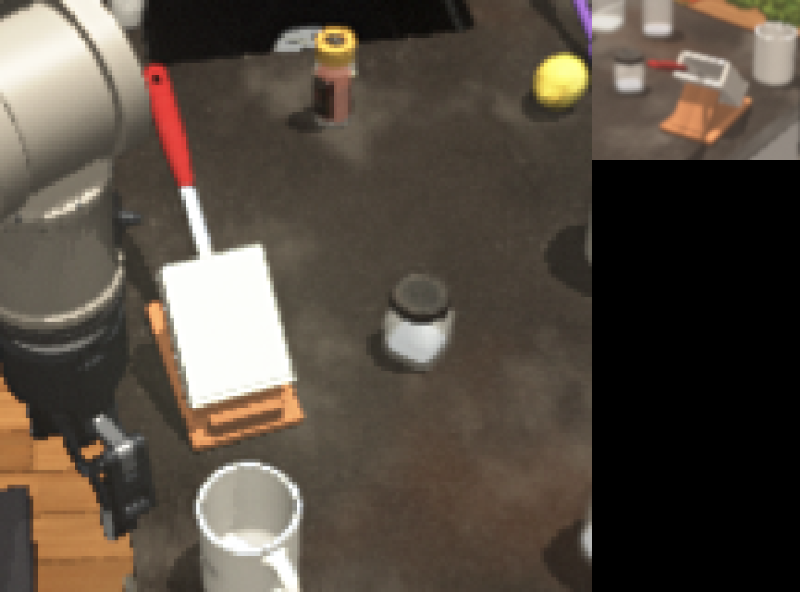

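Run:
```python
from h import *
from m import red,line
im,d,c=load('d0')
m=np.zeros(d.shape,np.uint8); poly=np.array([[223.2,221.6],[251.1,216.5],[259.7,252.7],[231.4,259.5]])
cv2.fillPoly(m,[np.round(poly).astype(int)],1); m=cv2.erode(m,np.ones((5,5)))
v,u=np.nonzero(m&(d>0)); P=p3(c,d,u,v); C=np.median(P,0)
for _ in range(4):
    C=P.mean(0); n=np.linalg.svd(P-C)[2][2]; r=abs((P-C)@n); P=P[r<max(.002,2.5*np.median(r))]
n*=np.sign(n[2]); print('plane',C.round(4),n.round(4),len(P),r.std(),'tilt',np.degrees(np.arccos(n[2])))
o=np.linalg.inv(np.array(c['view']))[:3,3]
x,y=rays(c,poly[:,0],poly[:,1]); D=np.c_[x,y,np.ones(4)]@np.linalg.inv(np.array(c['view']))[:3,:3].T
Q=np.array([o+k*((C-o)@n)/(k@n) for k in D]); print(Q.round(4)); 
for i in range(4):
    e=Q[(i+1)%4]-Q[i]; print(np.linalg.norm(e).round(4),(e/np.linalg.norm(e)).round(3))
# handle: red pixels full list, by percentiles
P,u,v=red(im,d,c); k=P[:,2]>.1; print(len(P),k.sum()); P=P[k]
m0,w,a,b,p,q=line(P); print(m0,w,p,q)
# width per bin
t=(P-m0)@w
for lo in np.arange(a,b,.02):
    s=P[(t>=lo)&(t<lo+.02)]; print(np.round(np.median(s,0),4),len(s),np.ptp(s[:,0]).round(3))
```

```text
plane [ 0.4182 -0.3567  0.0859] [ 0.0949 -0.662   0.7435] 702 0.0008572271964513613 tilt 41.97130455601662
[[ 0.3681 -0.3161  0.1284]
 [ 0.4593 -0.3068  0.1251]
 [ 0.471  -0.3939  0.046 ]
 [ 0.3786 -0.4054  0.0476]]
0.0917 [ 0.994  0.101 -0.037]
0.1182 [ 0.099 -0.737 -0.669]
0.0931 [-0.992 -0.124  0.017]
0.121 [-0.087  0.738  0.669]
210 196
[ 0.39316081 -0.17993239  0.17082171] [ 0.10889885 -0.89613417 -0.43021459] [ 0.38664353 -0.12630131  0.19656883] [ 0.39981249 -0.2346694   0.14454365]
[ 0.3881 -0.1342  0.1914] 29 0.02
[ 0.3902 -0.1525  0.1837] 32 0.022
[ 0.3906 -0.1736  0.1757] 39 0.023
[ 0.3939 -0.1899  0.1668] 35 0.021
[ 0.396  -0.2074  0.1584] 33 0.021
[ 0.3988 -0.2235  0.148 ] 27 0.017
[ 0.4012 -0.2357  0.1471] 1 0.0
```

servo_tool:
  motion:
    - [[1,0.25,0.79,0,0.95],[1,0.25,0.79,0,0.95],[1,0.25,0.79,0,0.95],[1,0.25,0.79,0,0.95],[1,0.25,0.79,0,0.95],[1,0.25,0.79,0,0.95],[1,0.25,0.79,0,0.95],[1,0.25,0.79,0,0.95],[1,0.25,0.79,0,0.95],[1,0.25,0.79,0,0.95],[1,0.25,0.79,0,0.95],[1,0,0,0,0],[1,0,0,0,0]]
  newtons: 40

```text
t: 1.4
eef_pos: [0.4034, -0.2599, 0.2532]
tool_rot: [-0.0, 0.658, 0.753, -0.0]
contact_force: [-0.1, 0.5, 0.3]
gripper_width: 0.997
grasp_force: 0.0
```

Run:
```python
from h import *
from m import red,line
im,d,c=snap('wrist','w1'); print(bot.get_obs()['eef_pos'])
P,u,v=red(im,d,c,0); k=(P[:,2]>.1); P=P[k]; print(len(P)); m0,w,a,b,p,q=line(P); print(w,p,q)
t=(P-m0)@w
for lo in np.arange(a,b,.015):
    s=P[(t>=lo)&(t<lo+.015)]; print(np.round(np.median(s,0),4),len(s),np.ptp(s[:,0]).round(3),s[:,0].min().round(3))
```

```text
[ 0.40309362 -0.26083338  0.2531522 ]
5344
[ 0.12517348 -0.90062227 -0.41618642] [ 0.38804792 -0.12240921  0.19705506] [ 0.40370993 -0.23509723  0.14498082]
[ 0.3887 -0.1291  0.1936] 1045 0.024 0.378
[ 0.3914 -0.1434  0.1876] 915 0.025 0.378
[ 0.3927 -0.156   0.1817] 874 0.025 0.38
[ 0.3947 -0.1697  0.1758] 742 0.025 0.382
[ 0.3964 -0.1832  0.1695] 606 0.023 0.385
[ 0.3983 -0.1965  0.1631] 491 0.022 0.387
[ 0.4004 -0.2096  0.1565] 369 0.021 0.389
[ 0.4021 -0.2225  0.1493] 248 0.018 0.392
[ 0.4029 -0.2313  0.1439] 54 0.014 0.396
```

View pics/w1.png

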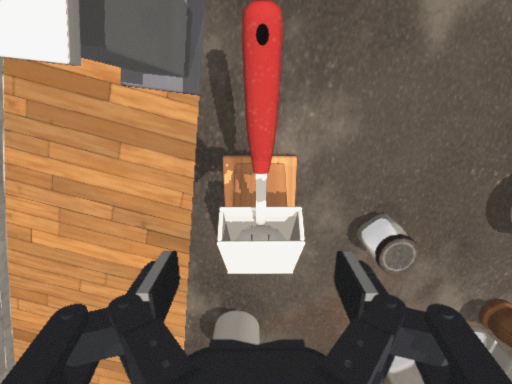

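servo_tool:
  motion:
    - [[1,0.09,0,-0.75,0],[1,0,0,-0.75,0],[1,0,0,-0.75,0],[1,0,0,-0.5,0],[1,0,0,-0.3,0],[1,0,0,0,0],[1,0,0,0,0]]
  newtons: 60

```text
t: 2.15
eef_pos: [0.4073, -0.261, 0.1318]
tool_rot: [0.0, 0.659, 0.752, 0.0]
contact_force: [-0.0, 0.2, 0.6]
gripper_width: 1.001
grasp_force: 0.0
```

servo_tool:
  motion:
    - [[0,0,0,0,0],[0,0,0,0,0],[0,0,0,0,0],[0,0,0,0,0],[0,0,0,0,0],[0,0,0,0,0],[0,0,0,0,0],[0,0,0,0,0]]
  newtons: 60

```text
t: 2.95
eef_pos: [0.4072, -0.2604, 0.1315]
tool_rot: [0.0, 0.659, 0.753, 0.0]
contact_force: [-0.7, -0.0, 2.3]
gripper_width: 0.096
grasp_force: 61.5
```

servo_tool:
  motion:
    - [[0,-0.025,0.185,0.167,0],[0,-0.05,0.37,0.335,0],[0,-0.05,0.37,0.335,0]]

```text
t: 3.25
eef_pos: [0.4015, -0.2222, 0.165]
tool_rot: [-0.001, 0.659, 0.752, -0.0]
contact_force: [1.0, -0.2, -1.6]
gripper_width: 0.093
grasp_force: 61.1
```

servo_tool:
  motion:
    - [[0,-0.05,0.37,0.335,0],[0,-0.05,0.37,0.335,0],[0,-0.05,0.37,0.335,0],[0,-0.05,0.37,0.335,0],[0,-0.05,0.37,0.335,0],[0,0,0,0,0]]

```text
t: 3.85
eef_pos: [0.3926, -0.1473, 0.2333]
tool_rot: [0.001, 0.657, 0.754, 0.0]
contact_force: [0.2, 0.2, -0.7]
gripper_width: 0.095
grasp_force: 61.1
```

```bash
python3 - <<'E'
from h import *
a=snap('side','d2')[0]; b=snap('scene','s2')[0]
a=cv2.resize(a[60:310,150:350],None,fx=2,fy=2); b=cv2.resize(b[120:300,200:350],None,fx=2.6,fy=2.6)
o=np.zeros((500,800,3),np.uint8); o[:,:400]=a; o[:468,400:790]=b[:500,:390]; cv2.imwrite('pics/c2.png',o[:,:,::-1])
E
python3 m.py d2 s2
```

```text
d2 6 [[0.589, -0.377, 0.161], [0.579, -0.774, -0.257], -0.343, 0.512, [0.39, -0.111, 0.249], [0.885, -0.773, 0.029]]
s2 12 [[0.366, -0.023, 0.288], [-0.01, -0.936, -0.352], -0.02, 0.033, [0.366, -0.005, 0.295], [0.366, -0.054, 0.276]]
```

View pics/c2.png

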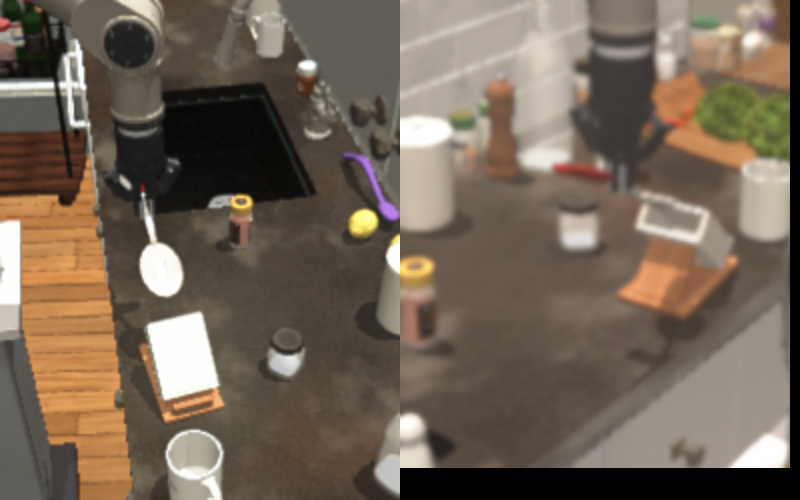

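servo_tool:
  motion:
    - [[0,0.06,-0.5,0,0],[0,0.06,-0.5,0,0],[0,0.06,-0.5,0,0],[0,0,0,-0.5,0],[0,0,0,-0.5,0],[0,0,0,-0.4,0],[0,0,0,-0.25,0],[0,0,0,-0.25,0]]
  newtons: 40

```text
t: 4.75
eef_pos: [0.3993, -0.2095, 0.1551]
tool_rot: [-0.0, 0.659, 0.752, 0.0]
contact_force: [-0.5, 2.0, 4.3]
gripper_width: 0.096
grasp_force: 60.7
```

servo_tool:
  motion:
    - [[0,0,0,-0.2,0],[0,0,0,-0.2,0],[0,0,0,-0.2,0]]

```text
t: 5.05
eef_pos: [0.3993, -0.2092, 0.1313]
tool_rot: [0.0, 0.659, 0.753, 0.0]
contact_force: [-0.8, 2.2, 4.3]
gripper_width: 0.098
grasp_force: 61.4
```

```bash
python3 - <<'E'
from h import *
from m import red,line
snap('side','d3'); a,d,c=snap('wrist','w3'); b=snap('scene','s3')[0]
P,u,v=red(a,d,c); print(len(P),[np.round(x,3).tolist() for x in line(P)])
a=cv2.resize(a,(400,300)); b=cv2.resize(b[120:300,200:350],None,fx=2.6,fy=2.6)
o=np.zeros((500,800,3),np.uint8); o[:300,:400]=a; o[:468,400:790]=b[:500,:390]; cv2.imwrite('pics/c3.png',o[:,:,::-1])
E
python3 m.py d3 s3
```

```text
8828 [[0.387, -0.123, 0.106], [0.131, -0.953, 0.274], -0.051, 0.057, [0.38, -0.074, 0.092], [0.394, -0.178, 0.122]]
d3 13 [[0.482, -0.266, 0.095], [0.62, -0.778, -0.101], -0.189, 0.651, [0.365, -0.119, 0.114], [0.886, -0.773, 0.029]]
s3 179 [[0.382, -0.111, 0.104], [-0.118, 0.952, -0.284], -0.066, 0.053, [0.389, -0.173, 0.122], [0.375, -0.06, 0.089]]
```

View pics/c3.png

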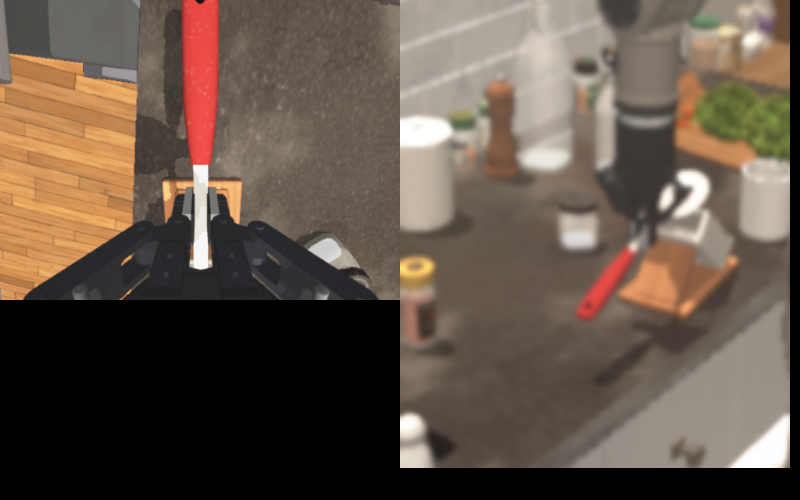

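servo_tool:
  motion:
    - [[0,0,0,-0.2,0],[0,0,0,-0.2,0],[0,0,0,-0.2,0],[0,0,0,-0.1,0]]

```text
t: 5.6
eef_pos: [0.3993, -0.2095, 0.1032]
tool_rot: [0.0, 0.659, 0.752, -0.0]
contact_force: [0.5, -0.2, 3.4]
gripper_width: 0.098
grasp_force: 62.9
```

Run:
```python
from h import *
from m import red,line
for n in('wrist','scene'):
    a,d,c=snap(n,n+'4')
    P,u,v=red(a,d,c); print(len(P),[np.round(x,3).tolist() for x in line(P)])
```

```text
6746 [[0.388, -0.131, 0.058], [0.117, -0.854, 0.507], -0.066, 0.058, [0.381, -0.074, 0.024], [0.395, -0.18, 0.087]]
210 [[0.384, -0.121, 0.051], [-0.112, 0.845, -0.523], -0.066, 0.053, [0.391, -0.177, 0.085], [0.378, -0.076, 0.023]]
```

servo_tool:
  motion:
    - [[0,0,0,0.5,0],[0,0,0,1,0],[0,0,0,1,0],[0,0,0,1,0],[0,0.5,0.3,0.5,0],[0,0.5,0.3,0,0],[0,0.5,0.3,0,0],[0,0.5,0.3,0,0],[0,0.5,0.3,0,0]]
  newtons: 60

```text
t: 6.6
eef_pos: [0.4992, -0.1486, 0.2631]
tool_rot: [-0.001, 0.659, 0.752, -0.0]
contact_force: [0.7, -0.1, -0.7]
gripper_width: 0.096
grasp_force: 62.1
```

servo_tool:
  motion:
    - [[0,0,0,0,-0.5],[0,0,0,0,-0.9],[0,0,0,0,-0.9],[0,0,0,0,-0.9],[0,0,0,0,-0.9],[0,0,0,0,-0.9],[0,0,0,0,-0.9],[0,0,0,0,-0.9],[0,0,0,0,-0.9],[0,0,0,0,-0.9],[0,0,0,0,-0.9],[0,0,0,0,-0.9],[0,0,0,0,-0.9],[0,0,0,0,-0.9],[0,0,0,0,-0.9]]

```text
t: 8.1
eef_pos: [0.4985, -0.1491, 0.263]
tool_rot: [-0.0, 0.998, 0.064, -0.001]
contact_force: [-0.3, 0.4, -0.8]
gripper_width: 0.099
grasp_force: 62.1
```

servo_tool:
  motion:
    - [[0,0,0,0,-0.9],[0,0,0,0,-0.9],[0,0,0,0,-0.9],[0,0,0,0,-0.9],[0,0,0,0,-0.9],[0,0,0,0,-0.9],[0,0,0,0,-0.9],[0,0,0,0,-0.9],[0,0,0,0,-0.9],[0,0,0,0,-0.9],[0,0,0,0,-0.9],[0,0,0,0,-0.9],[0,0,0,0,-0.9],[0,0,0,0,-0.9],[0,0,0,0,-0.48],[0,0,0,0,0],[0,0,0,0,0]]

```text
t: 9.8
eef_pos: [0.4988, -0.1491, 0.2633]
tool_rot: [0.0, 0.753, -0.658, -0.001]
contact_force: [-0.5, 0.3, -0.8]
gripper_width: 0.097
grasp_force: 62.0
```

Run:
```python
from h import *
from m import red,line
print(bot.get_obs()['eef_pos'],bot.get_obs()['q'].round(2))
ims=[]
for n in('wrist','scene','side'):
    a,d,c=snap(n,n+'5'); ims.append(cv2.resize(a,(400,300)))
    P,u,v=red(a,d,c); P=P[P[:,2]>.05]; print(n,len(P),[np.round(x,3).tolist() for x in line(P)] if len(P)>5 else 0)
b=cv2.resize(load('scene5')[0][110:290,200:440],(400,300))
o=np.vstack([np.hstack([ims[0],b]),np.hstack([cv2.resize(load('side5')[0][60:310,100:433],(400,300)),ims[1]])])
cv2.imwrite('pics/c5.png',o[:,:,::-1])
```

```text
[ 0.49883147 -0.14911738  0.26332771] [ 0.19  0.21 -0.02  1.91  0.01  1.02 -2.84]
wrist 6928 [[0.509, -0.228, 0.219], [-0.119, 0.865, 0.487], -0.066, 0.058, [0.517, -0.285, 0.187], [0.502, -0.178, 0.248]]
scene 0 0
side 232 [[0.507, -0.238, 0.215], [0.115, -0.861, -0.496], -0.067, 0.055, [0.499, -0.18, 0.248], [0.513, -0.285, 0.187]]
```

View pics/c5.png

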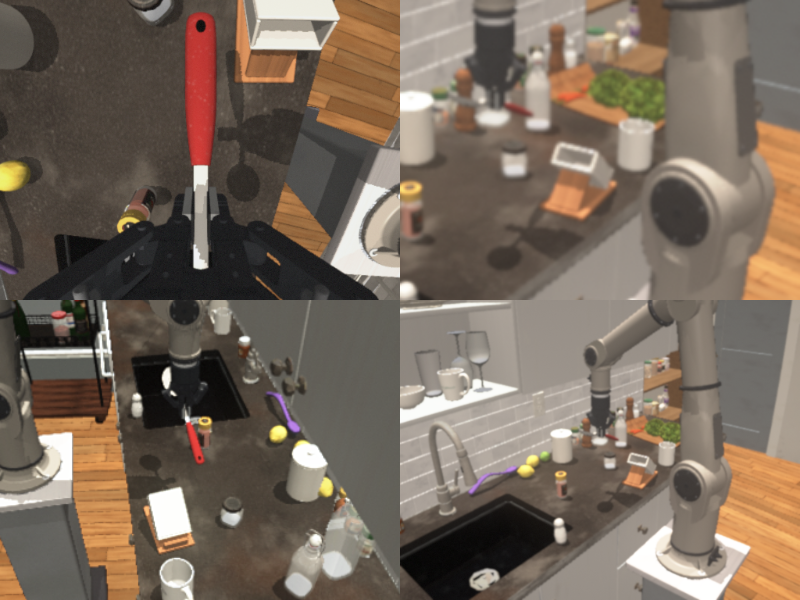

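servo_tool:
  motion:
    - [[0,-0.5,0,0,0],[0,-0.5,0,0,0],[0,-0.5,0,0,0],[0,-0.5,0,0,0],[0,-0.47,0,0,0],[0,0,0,-0.5,0],[0,0,0,-0.5,0],[0,0,0,-0.25,0],[0,0,0,0,0],[0,0,0,0,0]]

```text
t: 10.95
eef_pos: [0.4009, -0.1493, 0.2142]
tool_rot: [-0.0, 0.753, -0.658, 0.0]
contact_force: [0.1, -1.2, -0.6]
gripper_width: 0.098
grasp_force: 62.0
```

Run:
```python
from h import *
from m import red,line
print(bot.get_obs()['eef_pos'],bot.get_obs()['q'].round(2))
for n in('wrist','scene','side'):
    a,d,c=snap(n,n+'6')
    P,u,v=red(a,d,c); P=P[P[:,2]>.05]; print(n,len(P),[np.round(x,3).tolist() for x in line(P)] if len(P)>5 else 0)
w=cv2.resize(load('wrist6')[0],(400,300)); s=cv2.resize(load('side6')[0][150:300,150:350],(400,300)); b=cv2.resize(load('scene6')[0][150:270,250:410],(800,600))[:300]
b=cv2.resize(load('scene6')[0][160:250,270:390],(400,300))
cv2.imwrite('pics/c6.png',np.vstack([np.hstack([w,s]),np.hstack([b,b*0])])[:,:,::-1])
```

```text
[ 0.40089577 -0.14934247  0.21419346] [ 0.23  0.12 -0.02  2.16  0.    0.87 -2.8 ]
wrist 6895 [[0.411, -0.228, 0.171], [-0.117, 0.866, 0.486], -0.064, 0.058, [0.419, -0.284, 0.139], [0.405, -0.178, 0.199]]
scene 15 [[0.4, -0.209, 0.178], [0.068, -0.865, -0.498], -0.027, 0.034, [0.398, -0.185, 0.192], [0.402, -0.238, 0.162]]
side 231 [[0.409, -0.238, 0.167], [0.122, -0.861, -0.493], -0.064, 0.057, [0.402, -0.183, 0.198], [0.416, -0.287, 0.139]]
```

View pics/c6.png

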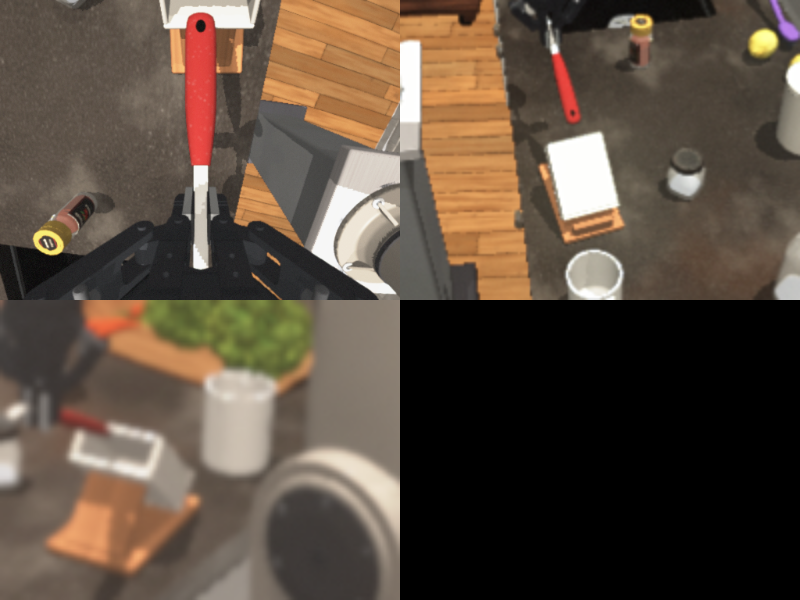

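servo_tool:
  motion:
    - [[0,0.025,-0.15,-0.2,0],[0,0.025,-0.184,-0.167,0],[0,0.025,-0.184,-0.167,0],[0,0.025,-0.184,-0.167,0]]

```text
t: 11.5
eef_pos: [0.4044, -0.1783, 0.185]
tool_rot: [0.0, 0.752, -0.659, -0.0]
contact_force: [0.2, 0.3, -0.7]
gripper_width: 0.101
grasp_force: 62.1
```

servo_tool:
  motion:
    - [[0,0.025,-0.184,-0.167,0],[0,0.025,-0.184,-0.167,0]]

```text
t: 11.7
eef_pos: [0.4065, -0.1928, 0.1717]
tool_rot: [0.0, 0.752, -0.659, -0.0]
contact_force: [-0.3, -0.7, -1.0]
gripper_width: 0.102
grasp_force: 62.1
```

servo_tool:
  motion:
    - [[0,0.03,-0.23,-0.117,0],[0,0.03,-0.23,-0.117,0]]
  newtons: 50

```text
t: 11.9
eef_pos: [0.409, -0.2113, 0.1625]
tool_rot: [0.0, 0.753, -0.659, -0.0]
contact_force: [-0.5, 0.3, -1.2]
gripper_width: 0.101
grasp_force: 62.1
```

```bash
cat > e.py <<'E'
from h import *
from m import red,line
o=bot.get_obs(); print(o['eef_pos'],o['contact_force'])
M=np.array([.412,-.297,.110]);a=np.array([-.0966,.7367,.669]);n=np.array([.087,-.663,.743])
r=o['eef_pos']-[0,0,.003]-M; print('G along,perp',r@a,r@n)
for N in('wrist','side'):
    A,d,c=snap(N,N+str(round(o['t']*100)))
    P,u,v=red(A,d,c); P=P[P[:,2]>.07]
    if len(P)>20:
        m0,w,_,_,p,q=line(P); w=w*np.sign(w[2]); print(N,len(P),w.round(3),'elev',np.degrees(np.arcsin(w[2])).round(1),'top',max((p,q),key=lambda s:s[2]).round(3))
E
python3 e.py
```

```text
[ 0.40896137 -0.21129118  0.16254975] [-0.48082148  0.28930503 -1.2456087 ]
G along,perp 0.0965840009169458 -0.020273841515048657
wrist 4690 [-0.118  0.878  0.464] elev 27.6 top [ 0.413 -0.24   0.146]
side 103 [-0.117  0.878  0.464] elev 27.7 top [ 0.41  -0.244  0.145]
```

servo_tool:
  motion:
    - [[0,0.03,-0.23,-0.085,0],[0,0.03,-0.23,-0.085,0]]

```text
t: 12.2
eef_pos: [0.411, -0.2281, 0.1558]
tool_rot: [-0.0, 0.753, -0.658, -0.001]
contact_force: [-0.6, 3.9, -2.1]
gripper_width: 0.102
grasp_force: 62.1
```

servo_tool:
  motion:
    - [[0,0.03,-0.23,-0.085,0]]

```text
t: 12.3
eef_pos: [0.4121, -0.2376, 0.1522]
tool_rot: [-0.0, 0.753, -0.658, -0.001]
contact_force: [-1.3, 4.2, -2.5]
gripper_width: 0.101
grasp_force: 62.1
```

```bash
python3 e.py
```

```text
[ 0.41207737 -0.23758716  0.15219017] [-1.28576229  4.18780497 -2.50384032]
G along,perp 0.0699801854046862 -0.010265688414581104
wrist 2620 [-0.114  0.868  0.483] elev 28.9 top [ 0.416 -0.265  0.133]
side 47 [-0.129  0.846  0.517] elev 31.2 top [ 0.413 -0.27   0.133]
```

servo_tool:
  motion:
    - [[0,0.03,-0.23,-0.1,0]]

```text
t: 12.5
eef_pos: [0.4136, -0.2463, 0.1486]
tool_rot: [-0.0, 0.753, -0.658, -0.001]
contact_force: [-0.1, 3.7, -3.5]
gripper_width: 0.093
grasp_force: 62.1
```

servo_tool:
  motion:
    - [[0,0.02,-0.18,-0.1,0]]

```text
t: 12.6
eef_pos: [0.4145, -0.2545, 0.1446]
tool_rot: [-0.0, 0.753, -0.658, -0.0]
contact_force: [-0.4, 4.0, -1.8]
gripper_width: 0.1
grasp_force: 62.2
```

```bash
python3 e.py
```

```text
[ 0.41448285 -0.25448698  0.14455517] [-0.38287779  4.00173827 -1.7534301 ]
G along,perp 0.052189909634538026 -0.004524631439601568
wrist 1358 [-0.113  0.865  0.488] elev 29.2 top [ 0.418 -0.28   0.125]
```

servo_tool:
  motion:
    - [[0,0.012,-0.1,-0.075,0]]

```text
t: 12.8
eef_pos: [0.415, -0.2582, 0.1418]
tool_rot: [-0.0, 0.753, -0.658, -0.0]
contact_force: [-0.9, 3.4, -2.8]
gripper_width: 0.097
grasp_force: 62.1
```

servo_tool:
  motion:
    - [[0,0.012,-0.1,-0.075,0]]

```text
t: 12.9
eef_pos: [0.4154, -0.2623, 0.1387]
tool_rot: [-0.0, 0.753, -0.658, -0.0]
contact_force: [-0.4, 3.5, -2.3]
gripper_width: 0.095
grasp_force: 62.2
```

servo_tool:
  motion:
    - [[0,0.006,-0.05,-0.04,0],[0,0,0,0,0]]

```text
t: 13.1
eef_pos: [0.4156, -0.2628, 0.1369]
tool_rot: [-0.0, 0.753, -0.658, -0.001]
contact_force: [-1.8, 7.6, 2.7]
gripper_width: 0.096
grasp_force: 62.6
```

```bash
python3 e.py
python3 - <<'E'
from h import *
s=snap('scene','scene7')[0]; import glob,os
w=load(sorted([os.path.basename(f)[:-4] for f in glob.glob('pics/wrist1[0-9][0-9][0-9].npz')])[-1])[0]
sd=load(sorted([os.path.basename(f)[:-4] for f in glob.glob('pics/side1[0-9][0-9][0-9].npz')])[-1])[0]
cv2.imwrite('pics/c7.png',np.vstack([np.hstack([cv2.resize(w,(400,300)),cv2.resize(sd[150:300,150:350],(400,300))]),np.hstack([cv2.resize(s[160:250,270:390],(400,300))]*2)])[:,:,::-1])
E
```

```text
[ 0.41556047 -0.26282994  0.13694751] [-1.82993952  7.61755756  2.67966902]
G along,perp 0.04085002701511825 -0.004551988805979894
wrist 716 [-0.096  0.878  0.469] elev 28.0 top [ 0.419 -0.289  0.117]
```

View pics/c7.png

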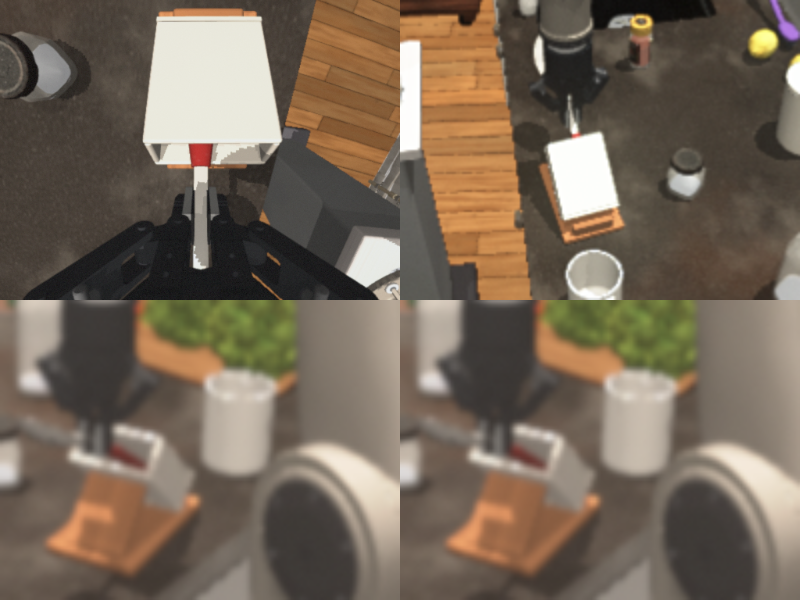

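servo_tool:
  motion:
    - [[0,0.006,-0.055,-0.05,0],[0,0,0,0,0]]

```text
t: 13.45
eef_pos: [0.4157, -0.2622, 0.1352]
tool_rot: [-0.001, 0.753, -0.657, -0.003]
contact_force: [-3.5, 19.0, 11.2]
gripper_width: 0.099
grasp_force: 63.4
```

servo_tool:
  motion:
    - [[0.2,0,0,0,0],[0.3,0,0,0,0],[0.4,0,0,0,0],[0.5,0,0,0,0],[0.5,0,0,0,0],[0.5,0,0,0,0],[0.5,0,0,0,0]]
  newtons: 20

```text
t: 14.15
eef_pos: [0.4159, -0.2668, 0.1352]
tool_rot: [0.0, 0.752, -0.659, 0.0]
contact_force: [0.2, -0.8, -1.0]
gripper_width: 0.5
grasp_force: 0.0
```

```bash
python3 e.py
```

```text
[ 0.41593948 -0.26678741  0.13521926] [ 0.16115614 -0.79983107 -0.97615526]
G along,perp 0.03674175123839868 -0.0031793027044103896
wrist 764 [-0.131  0.906  0.402] elev 23.7 top [ 0.418 -0.283  0.109]
```

servo_tool:
  motion:
    - [[0.5,0,0,0.25,0],[0.5,0,0,0.5,0],[0.5,0,0,1,0],[0.5,0,0,1,0],[0.5,0,0,1,0],[0.5,0,0,0.5,0],[0.5,0,0,0,0],[0.5,0,0,0,0],[0.5,0,0,0,0],[0.5,0,0,0,0]]

```text
t: 15.25
eef_pos: [0.4153, -0.2663, 0.304]
tool_rot: [0.0, 0.753, -0.659, -0.001]
contact_force: [0.4, -0.1, 0.0]
gripper_width: 0.502
grasp_force: 0.0
```

```bash
python3 e.py
python3 - <<'E'
from h import *
s=snap('scene','scene8')[0]; sd=snap('side','side8')[0]; w=snap('wrist','wrist8')[0]
cv2.imwrite('pics/c8.png',np.vstack([np.hstack([cv2.resize(w,(400,300)),cv2.resize(sd[110:310,150:417],(400,300))]),np.hstack([cv2.resize(s[140:250,250:397],(400,300)),cv2.resize(s,(400,300))])])[:,:,::-1])
E
```

```text
[ 0.41530202 -0.26633747  0.30403923] [ 0.35084359 -0.12050585  0.02424941]
G along,perp 0.15007535788072326 0.12190016330017393
wrist 220 [-0.078  0.909  0.41 ] elev 24.2 top [ 0.419 -0.283  0.109]
```

View pics/c8.png

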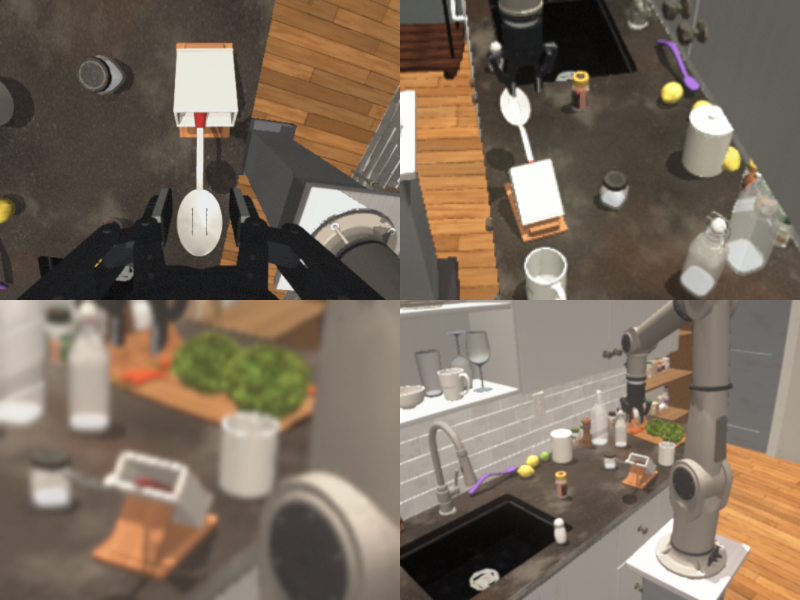

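The last picture shows the spoon handle-down in the caddy, with the handle junction about 9 mm out of the mouth, where it should sit when seated. The bowl sticks out at the top, the gripper is clear of it, and the mug, jars and shaker are standing. I'm handing in.

```bash
python3 -c "
from station import bot
print(bot.hand_in())"
```

```text
the job is handed in; nothing more can be done
None
```

The spoon is back in the caddy handle-first, resting on the slot's floor with the bowl sticking out at the top; I let go of it without dropping it, the mug, jars and salt shaker stand where they were, and I handed the job in at about 15 s.

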